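# Seat the keyed lid of a clip tub by fingertip

### The job

The white lid of the round blue clip tub stands proud because it is turned out of line with the tub's red key. Without lifting the lid, push it round with a fingertip in its sunken bay until the notch in its edge is over the red key, then press it down fully home, flush with the tub's rim, and let go. Leave the other things on the desk where they are.

Things in the scene. Friction and masses are not known exactly. Their poses are not given: they have to be found in the camera images.
- clip_tub: Round blue tub fixed to the desk, any yaw, 140 mm across, rim top 60 mm above the desk. Origin: centre of its underside, on the desk; its x axis points at the red key, z up. Wall 4.5 mm thick (inside radius 65.5 mm). A metal spindle on its axis, 14 mm in diameter, top 61 mm above the desk, guides the lid.
- tub_key (a point): The red key: a 9 mm wide round-topped block that juts from the inside of the tub wall inwards to radius 55 mm; this point is on its top, 58 mm from the tub's axis, 46.5 mm above the desk. The lid hides it, but a red strip 10 mm wide on the rim and outside of the wall right behind it shows its place.
- clip_lid: White lid in the tub, a loose disc 124 mm in diameter, 22 mm thick, about 0.25 kg, centred by the spindle (1.5 mm play all round). Origin: centre of its underside; its x axis points at the notch in its edge, z up. A side push of a few newtons in its bay turns it, either way and without end; it stays where it is left.
- lid_notch (a point): Middle of the lid's notch: on the lid's x axis, 58 mm from its centre, level with its underside. The notch cuts right through the edge from radius 62 in to 54 mm, about 16 mm wide (radial sides 8 degrees either side of x); a red line on the lid's top points to it. The lid can go down when notch and key are in line within about 2 degrees.
- lid_top (a point): Centre of the lid's top, 70 mm above the desk at the start, 60 mm (flush with the rim) when home. A stiff collar inside the tub holds the lid up level; a downward push of about 3 N sinks it and it stays where pushed, it neither sinks nor rises by itself. Pressed out of line, it only tips askew on the key. Press its top near the spindle, say 28 mm from it.
- lid_bay (a point): On the floor of the lid's finger bay, 38 mm from the lid's centre on its -x side. The bay is a sunken sector with a grey floor, of 120 degrees (lid angles 120 to 240 degrees from its x axis), reaching from the spindle to the edge; its floor is 8 mm above the lid's underside and it is 14 mm deep. Its two upright radial end faces are there to be pushed sideways by a fingertip.
- glue_stick: White and blue glue stick standing upright, 27 mm across, 90 mm high; bystander. Origin: centre of its underside.
- rubber_stamp: Brown wooden rubber stamp standing, 28 x 64 x 69 mm; bystander. Origin: centre of its underside.
- eraser: Pink eraser, 19 x 48 x 11 mm; bystander. Origin: centre of its underside.
Not all that is in view belongs to the job. Of the things like the clip_lid, leave any that is turquoise; of the rest the larger one is meant.

How it is judged:
By the outcome, as a careful person would: the job done as asked, in the order asked, and still so for the second after the job is handed in, with the robot touching nothing.
It also fails if it takes over 48 s, if anything falls off the work surface, if the arm or the gripper's body presses on something with over 40 N, if the wrist force passes 120 N, or if a joint passes its speed limit or range.

### The arm

A 6-joint arm with a two-finger parallel gripper is mounted at the origin on the work surface; the furniture and walls round the work are solid. World frame = base frame: x ahead of the robot, y to its left, z up, the work surface at z = 0. Lengths are in m, angles in rad, forces in N, time in s.
With the tool pointing down it reaches from about 0.35 to 0.775 m from the base axis. Payload 5.5 kg.
Tool frame: the origin (TCP) lies on the mounting face of the last link; the fingertips stand 173 mm ahead of it and the grasp point (between the pads) lies 155 mm ahead of it; z points along the fingers, y is the direction in which the jaws open and shut (so a half turn about z gives the same grasp; the last joint's range is limited). The gripper opens to 85 mm and grips with 20 to 120 N. Pads are 22 mm wide; open, the fingers measure 114 mm over their backs; the gripper's body (76 mm by 85 mm) begins 54 mm behind the grasp point. The pads swing forward as they close: fully open they stand 13 mm farther back than shut.
Start: joints at [1.098, 0.313, 0.046, 1.304, 0, 1.431], TCP at [0.188, 0.543, 0.405] pointing down, gripper open.
Joint ranges: [-2.76, 2.76], [-0.86, 1.69], [-1.03, 1.26], [-2.2, 2.34], [-1.47, 1.5], [-3.14, 3.14]. Speed limits (rad/s): [2.57, 2.57, 3.14, 3.14, 3.14, 3.14].

### API

Orientations are given as a unit quaternion [w, x, y, z].
In Python, from workcell import * gives the robot as it stands. The module is installed in compiled form; this text tells all that it offers.
- The arm moves only by the shell command python3 -m crank 'ROWS' [FORCE]. ROWS is JSON, a list of rows, each a list of 7 numbers: the shift along the tool's x, y, z in mm, then the turn, a rotation vector about the tool's x, y, z in degrees, then the opening, from 0 (shut) to 1 (fully open). A call has exactly 8 rows; each row shifts and turns the commanded pose from where the row before left it, along the tool's axes as they then stand; what a row does not reach is not made up. A row lasts 1/8 s, in which the tool goes at most 62.5 mm and 10.7 degrees, less where a joint would pass 70% of its speed; a pose out of reach is approached as far as the arm can. A call with a gripper value outside its range is refused whole. The fingers move at their own pace and stop on an object; FORCE is the grip in N (left out, the last holds). Time passes only in rows, so rows that do not move let the fingers close, or fill a call up. It gives the time, the measured TCP pose, the force and the opening at its end, in the units of the state.
- get_state(): the state, without advancing time (a new reading comes with each control period).
- read_camera(name): name is "scene" or "side" or "wrist"; returns the picture (400x640x3 uint8, blue, green, red); there is no depth.
- calibration(name): a dict with "fx", "fy", "cx", "cy" (pixels), "extrinsics" (4x4, takes a point from world to camera coordinates). Camera axes: x right, y down, z forward; pixel columns grow to the right and rows downward; lengths in m; the calibration is good to about 2 mm. A picture is of the moment at which its call begins: read the wrist's pose just before it. calibration takes no time and is no camera call; for the wrist camera it gives the pose at the moment of the call.
- hand_in(): hands the job in, once; it reports no verdict.
The state is a dict: "clock": time; "joint_pos": joint angles; "qvel": joint speeds; "tau": joint torques, N m; "tcp_pos": TCP position; "orientation": TCP orientation; "wrist_force": force on the tool from outside, world axes, zero at the start; "ft_torque": the same for the moment, N m; "finger_gap": finger opening in m.
Only numpy, scipy, OpenCV 4.12 (cv2) and the standard library are available. Lean on these libraries where they do the work, as an engineer would, in place of code of your own. Each camera call takes 0.05 s, during which the arm holds its last target.

## Working session

There is one attempt and no reset: what is moved stays moved. The work goes in short steps, Python scripts to look and compute and a shell command to move; the robot and the scene stay as the last step left them, time stands still between calls to the robot, and variables do not carry over. Pictures are saved under pics/ and viewed, and the job is handed in when it is done.

```bash
mkdir -p pics; python3 - <<'E'
from workcell import *
import cv2
s=get_state();print(s)
for n in ["scene","side","wrist"]:
    c=calibration(n);print(n,c)
    cv2.imwrite(f"pics/{n}0.png",read_camera(n))
E
```

```text
{'clock': 0.0, 'joint_pos': array([1.09838590e+00, 3.13980621e-01, 4.49761713e-02, 1.30360635e+00,
       2.93500902e-05, 1.43117531e+00]), 'qvel': array([ 1.67251685e-03,  1.96627944e-03, -2.02360471e-07,  8.41773114e-04,
       -8.03990847e-04, -8.72005085e-04]), 'tau': array([ 1.58782004e-04, -4.80631471e+01,  2.98530489e+01,  1.94057106e-02,
       -7.86257579e-05,  5.97878994e-06]), 'tcp_pos': array([0.18776505, 0.54326405, 0.4038187 ]), 'orientation': array([-2.87309311e-04,  1.65627874e-01,  9.86187905e-01, -8.60667505e-04]), 'wrist_force': array([-0.06945508, -0.25645915, -0.34192801]), 'ft_torque': array([ 0.00701507, -0.01911297, -0.05838391]), 'finger_gap': 0.08548806216755128}
scene {'fx': 420.48402187537084, 'fy': 420.48402187537084, 'cx': 317.81811391981154, 'cy': 200.2682198627899, 'extrinsics': array([[ 0.62305094, -0.7820591 ,  0.01382403, -0.25308521],
       [-0.57931207, -0.4732573 , -0.66364528,  0.37422588],
       [ 0.52555215,  0.40547638, -0.74791968,  0.65023004],
       [ 0.        ,  0.        ,  0.        ,  1.        ]])}
side {'fx': 389.83751323601314, 'fy': 389.83751323601314, 'cx': 320.1895685117459, 'cy': 196.452177460187, 'extrinsics': array([[ 0.97785628, -0.20880863,  0.01400193, -0.46697129],
       [-0.11447062, -0.58967935, -0.79948404,  0.17696302],
       [ 0.17519581,  0.78017768, -0.60052411,  0.75822431],
       [ 0.        ,  0.        ,  0.        ,  1.        ]])}
wrist {'fx': 353.5203790839033, 'fy': 353.5203790839033, 'cx': 317.2392460413811, 'cy': 200.37398982476785, 'extrinsics': array([[ 0.32651602,  0.94519004, -0.00175145, -0.57434696],
       [ 0.91232542, -0.31467746,  0.26199316, -0.03425414],
       [ 0.24708219, -0.08714285, -0.96506814,  0.37908541],
       [ 0.        ,  0.        ,  0.        ,  1.        ]])}
```

View pics/scene0.png

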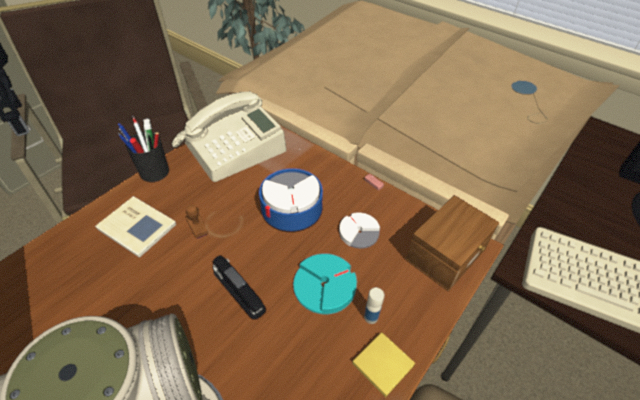

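View pics/side0.png

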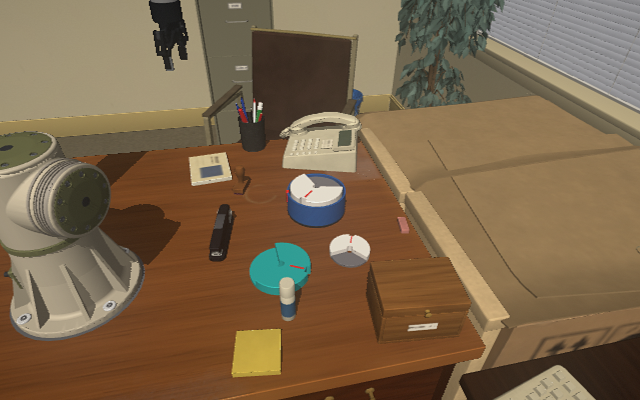

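View pics/wrist0.png

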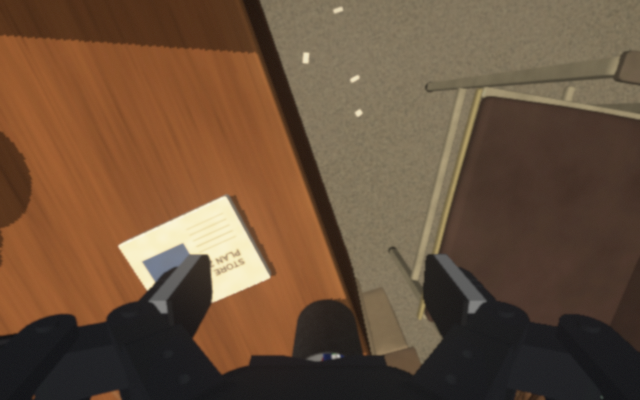

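The tub with the white lid is at scene (291,200) and side (316,198). Next I'll enlarge those two regions.

```bash
python3 - <<'E'
import cv2,numpy as np
a=cv2.imread("pics/scene0.png")[155:240,245:340];b=cv2.imread("pics/side0.png")[160:235,270:365]
a=cv2.resize(a,(780,698),interpolation=cv2.INTER_CUBIC)[:,:]
a=cv2.resize(a,(665,595));b=cv2.resize(b,(760,600),interpolation=cv2.INTER_CUBIC)
cv2.imwrite("pics/a.png",a);cv2.imwrite("pics/b.png",b)
E
```

```text
(no output)
```

View pics/a.png

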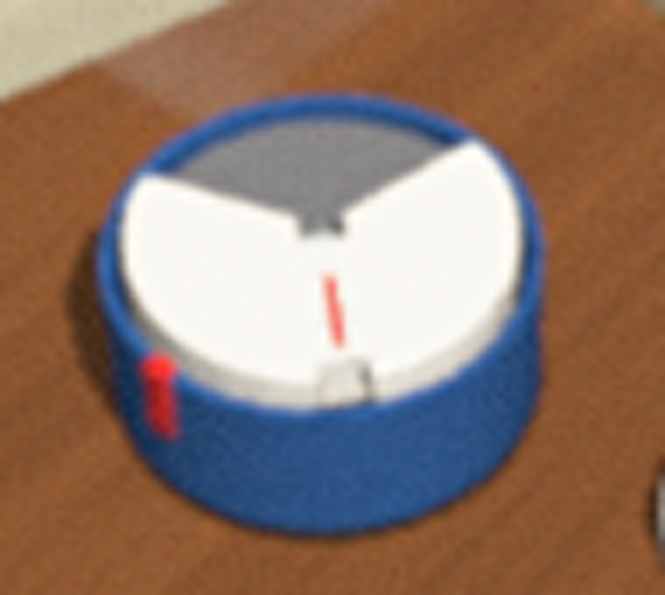

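View pics/b.png

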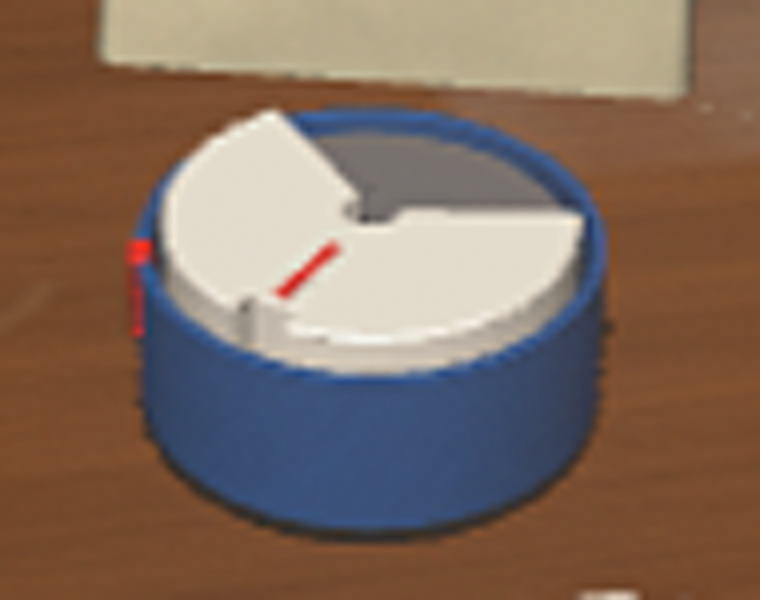

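```bash
cat > h.py <<'E'
import cv2,numpy as np
from scipy.optimize import least_squares
def ray(c,uv,z):
    E=c["extrinsics"];R=E[:3,:3];t=E[:3,3];o=-R.T@t
    uv=np.atleast_2d(uv).astype(float)
    d=np.c_[(uv[:,0]-c["cx"])/c["fx"],(uv[:,1]-c["cy"])/c["fy"],np.ones(len(uv))]@R
    return (o+d*((z-o[2])/d[:,2])[:,None])[:,:2]
def proj(c,P):
    E=c["extrinsics"];p=np.atleast_2d(P)@E[:3,:3].T+E[:3,3]
    return np.c_[c["fx"]*p[:,0]/p[:,2]+c["cx"],c["fy"]*p[:,1]/p[:,2]+c["cy"]]
def redmask(h): return (((h[...,0]<10)|(h[...,0]>172))&(h[...,1]>140)&(h[...,2]>130)).astype(np.uint8)
E
python3 - <<'E'
from workcell import *
from h import *
for n,x0,y0,x1,y1 in [("scene",245,155,340,240),("side",270,160,365,235)]:
    c=calibration(n);im=cv2.imread(f"pics/{n}0.png");h=cv2.cvtColor(im,cv2.COLOR_BGR2HSV)
    m=((h[...,0]>100)&(h[...,0]<125)&(h[...,1]>130)).astype(np.uint8)
    m2=np.zeros_like(m);m2[y0:y1,x0:x1]=m[y0:y1,x0:x1]
    cs,_=cv2.findContours(m2,cv2.RETR_EXTERNAL,cv2.CHAIN_APPROX_NONE)
    k=max(cs,key=cv2.contourArea)[:,0]; k=cv2.convexHull(k)[:,0]
    ym=(k[:,1].min()+0.33*(k[:,1].max()-k[:,1].min()))
    t=k[k[:,1]<ym]
    P=ray(c,t,.06)
    f=least_squares(lambda q:np.hypot(*(P-q).T)-.07,P.mean(0)+[-.02,-.02],loss='soft_l1',f_scale=.001)
    ctr=f.x;print(n,"ctr",ctr,"res",np.abs(f.fun).max(),len(t))
    r=np.zeros_like(m);r[y0:y1,x0:x1]=redmask(h)[y0:y1,x0:x1]
    nc,l,st,cn=cv2.connectedComponentsWithStats(r)
    for i in range(1,nc):
        if st[i,4]<4: continue
        uv=np.argwhere(l==i)[:,::-1]
        p7=ray(c,uv,.07);p6=ray(c,uv,.06)
        d=p7-ctr; vx=cv2.fitLine(p7.astype(np.float32),cv2.DIST_L2,0,.01,.01).ravel()
        print(st[i],"z07 mean",p7.mean(0),"ang",np.degrees(np.arctan2(*(p7.mean(0)-ctr)[::-1])),"line",np.degrees(np.arctan2(vx[1],vx[0])))
        top=uv[uv[:,1]<uv[:,1].min()+2]; q=ray(c,top,.06)-ctr
        print("  z06 top",q.mean(0),np.hypot(*q.mean(0)),"ang",np.degrees(np.arctan2(*q.mean(0)[::-1])))
E
```

```text
scene ctr [0.48784093 0.14176237] res 0.000898109302531605 6
[265 206   5  11  33] z07 mean [0.41403306 0.14079732] ang -179.2508932482007 line 49.509518
  z06 top [-0.06093622  0.01375639] 0.062469684838457 ang 167.27868694104512
side ctr [0.49798548 0.15259109] res 0.0031918944682427786 5
[285 190   4   3  11] z07 mean [0.42714469 0.14406882] ang -173.14018476556834 line 66.55833
  z06 top [-0.0687376   0.00670258] 0.06906360670553927 ang 174.43071182130112
[305 191   7   6  10] z07 mean [0.47547416 0.12602039] ang -130.27206501591087 line 45.639317
  z06 top [-0.01496126 -0.00778656] 0.016866234175996725 ang -152.5053678915494
[286 196   2   6   8] z07 mean [0.42390702 0.11511149] ang -153.16311653063468 line 81.95943
  z06 top [-0.07160202 -0.01613942] 0.07339843140508266 ang -167.29755373251393
```

```bash
cat >> h.py <<'E'
from scipy.spatial.transform import Rotation as Ro
def tool(s):
    q=s["orientation"];return Ro.from_quat([q[1],q[2],q[3],q[0]]).as_matrix()
E
python3 - <<'E'
from workcell import *
from h import *
s=get_state();R=tool(s);c=calibration("wrist");E=c["extrinsics"];o=-E[:3,:3].T@E[:3,3]
print("cam in tool mm",R.T@(o-s["tcp_pos"])*1e3); print("axis in tool",R.T@E[2,:3]); print(R.round(3))
print("phone",ray(calibration("scene"),[[214,178],[285,150]],0.0), ray(calibration("scene"),[[235,100]],0.1))
# target: camera at height .3 above z=.06 with axis hitting tub
t=np.array([.493,.147,.06]);ax=E[2,:3]
for H in (.36,.3):
    cam=t-ax*(H-.06)/(-ax[2]); tcp=cam-(o-s["tcp_pos"]); print(H,tcp,"tool shift mm",R.T@(tcp-s["tcp_pos"])*1e3)
E
```

```text
cam in tool mm [66.34033887  0.21661227 30.10248325]
axis in tool [-2.62215747e-01 -6.93199791e-05  9.65009273e-01]
[[-0.945  0.327 -0.001]
 [ 0.327  0.945 -0.001]
 [ 0.    -0.001 -1.   ]]
phone [[0.44750058 0.35829894]
 [0.63480657 0.29213256]] [[0.61553592 0.43984905]]
0.36 [0.47880671 0.15218328 0.39008977] tool shift mm [-402.83752734 -274.57806856   14.22555446]
0.3 [0.49417508 0.14677852 0.33008977] tool shift mm [-419.14009082 -274.58237835   74.22242759]
```

```bash
python3 -m crank '[[-50,-34,6,0,0,0,0],[-50,-34,6,0,0,0,0],[-50,-34,6,0,0,0,0],[-50,-34,6,0,0,0,0],[-50,-34,6,0,0,0,0],[-50,-34,6,0,0,0,0],[-50,-34,6,0,0,0,0],[-50,-34,6,0,0,0,0]]' 40; python3 - <<'E'
from workcell import *
from h import *
import pickle
s=get_state();c=calibration("wrist");im=read_camera("wrist");print(s["tcp_pos"],s["joint_pos"],s["qvel"].round(2),s["clock"])
cv2.imwrite("pics/w1.png",im);pickle.dump((s,c),open("w1.pkl","wb"))
E
```

```text
clock: 1.15
tcp_pos: [0.4779, 0.1539, 0.3565]
orientation: [0.0, 0.166, 0.986, 0.0]
wrist_force: [0.1, 1.1, 0.2]
finger_gap: 0.0002
[0.47786698 0.15392793 0.35646527] [ 1.51515069e-01  1.93297962e-01 -2.31920781e-01  1.14537540e+00
  2.92742603e-04  4.84402918e-01] [-0.9   0.28  0.22 -0.06  0.   -0.89] 1.15
```

View pics/w1.png

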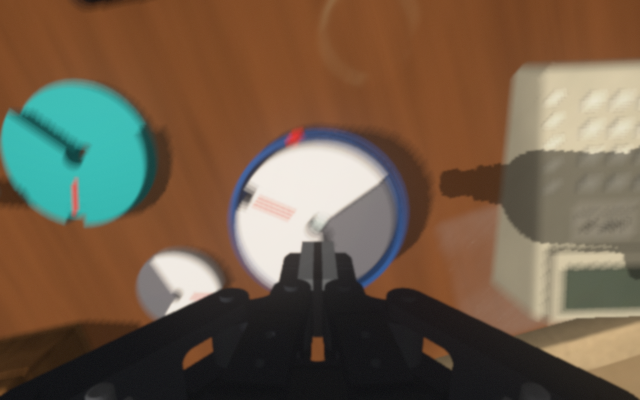

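The view shows the tub at wrist (320,215), the notch at (248,198) and the red strip at (295,136). It is blurred because the arm was still moving. I'll shift a little, let it settle, and look again.

```bash
python3 -m crank '[[-15,0,0,0,0,0,0],[-15,0,0,0,0,0,0],[0,0,0,0,0,0,0],[0,0,0,0,0,0,0],[0,0,0,0,0,0,0],[0,0,0,0,0,0,0],[0,0,0,0,0,0,0],[0,0,0,0,0,0,0]]'; python3 - <<'E'
from workcell import *
from h import *
import pickle
s=get_state();c=calibration("wrist");im=read_camera("wrist");print(s["tcp_pos"],s["joint_pos"],s["qvel"].round(2),s["clock"])
cv2.imwrite("pics/w2.png",im);pickle.dump((s,c),open("w2.pkl","wb"))
cv2.imwrite("pics/w2z.png",cv2.resize(im[60:300,190:450],None,fx=2.4,fy=2.4,interpolation=cv2.INTER_CUBIC))
E
```

```text
clock: 2.2
tcp_pos: [0.5053, 0.1459, 0.3568]
orientation: [0.0, 0.166, 0.986, 0.0]
wrist_force: [0.3, 1.0, 0.5]
finger_gap: 0.0001
[0.50533979 0.14593093 0.35675883] [ 1.28425751e-01  2.38177093e-01 -1.73747250e-01  1.15875768e+00
  6.90985490e-05  4.61203585e-01] [-0.  0.  0. -0.  0. -0.] 2.2
```

View pics/w2z.png

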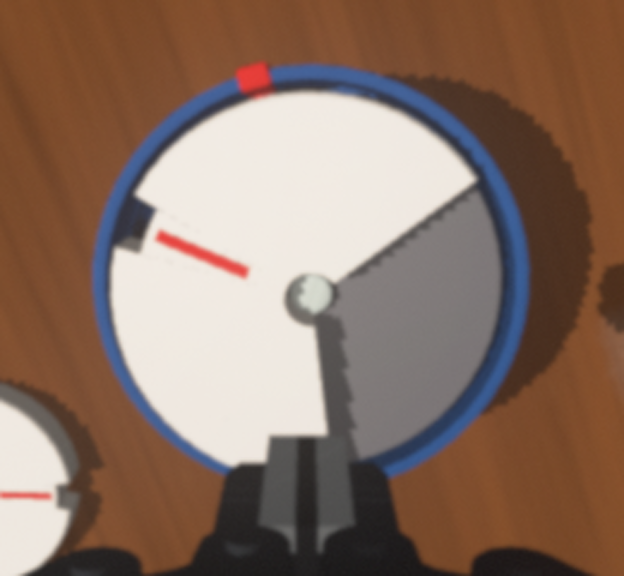

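```bash
cat > m.py <<'E'
import sys,pickle
from h import *
def measure(im,c,zlid=.07):
    h=cv2.cvtColor(im,cv2.COLOR_BGR2HSV)
    m=((h[...,0]>100)&(h[...,0]<125)&(h[...,1]>120)&(h[...,2]>60)).astype(np.uint8)
    w=cv2.findContours(m,cv2.RETR_EXTERNAL,cv2.CHAIN_APPROX_NONE)[0]
    k=max(w,key=cv2.contourArea)[:,0];k=cv2.convexHull(k)[:,0]
    P=ray(c,k,.06)
    f=least_squares(lambda q:np.hypot(*(P-q[:2]).T)-q[2],[*P.mean(0),.07],loss='soft_l1',f_scale=.0007)
    f2=least_squares(lambda q:np.hypot(*(P-q).T)-.07,P.mean(0),loss='soft_l1',f_scale=.0007)
    ctr=f2.x;print("ctr,r",f.x.round(4),"r fixed",ctr.round(4),"med res",np.median(np.abs(f2.fun)).round(5),len(k))
    nc,l,st,cn=cv2.connectedComponentsWithStats(redmask(h))
    for i in range(1,nc):
        if st[i,4]<20: continue
        uv=np.argwhere(l==i)[:,::-1]
        p6=ray(c,uv,.06)-ctr;p7=ray(c,uv,zlid)
        if np.hypot(*p6.mean(0))>.08: continue
        d=cv2.fitLine(p7.astype(np.float32),cv2.DIST_L2,0,.001,.001).ravel()
        a=lambda v:np.degrees(np.arctan2(v[1],v[0])).round(2)
        print("red",st[i],"rad",np.hypot(*p6.mean(0)).round(4),"ang z06",a(p6.mean(0)),"ang zlid",a(p7.mean(0)-ctr),"line",a(d[:2]))
    return ctr
E
python3 - <<'E'
import pickle
from m import *
s,c=pickle.load(open("w2.pkl","rb"));measure(cv2.imread("pics/w2.png"),c)
# spindle/notch/face corner checks (zoom px)
z=lambda p:np.array(p)/2.4+[190,60]
print("spindle",ray(c,[z([313,295])],.061)); print("bay corner right",ray(c,[z([478,182])],.07)); print("left corner",ray(c,[z([328,435])],.07))
print("tip",ray(c,[z([308,440])],.1837))
E
```

```text
ctr,r [0.4976 0.1515 0.0684] r fixed [0.4974 0.1495] med res 0.00034 37
red [287  85  16  15 179] rad 0.0684 ang z06 174.78 ang zlid 174.36 line 49.8
red [256 157  37  18 135] rad 0.0362 ang z06 -129.82 ang zlid -133.06 line 47.64
spindle [[0.49862063 0.15109624]]
bay corner right [[0.48016796 0.20943333]]
left corner [[0.54214376 0.14122809]]
tip [[0.49782859 0.14928575]]
```

```bash
python3 -m crank '[[0,0,0,0,0,-6.8,0],[-14,14,0,0,0,0,0],[-14,14.5,0,0,0,0,0],[0,0,30,0,0,0,0],[0,0,30,0,0,0,0],[0,0,30,0,0,0,0],[0,0,18,0,0,0,0],[0,0,0,0,0,0,0]]'; python3 - <<'E'
from workcell import *
from h import *
s=get_state();print(s["tcp_pos"],tool(s)[:,0].round(3),s["wrist_force"])
im=read_camera("side")[130:230,260:380];im2=read_camera("scene")[130:240,230:350]
cv2.imwrite("pics/s3.png",np.hstack([cv2.resize(im,(400,333),interpolation=3),cv2.resize(im2,(400,333),interpolation=3)]))
c=calibration("side");print(s["clock"], proj(c,[[*s["tcp_pos"][:2],s["tcp_pos"][2]-.173]]))
E
```

```text
clock: 3.25
tcp_pos: [0.5381, 0.1676, 0.2471]
orientation: [-0.002, 0.107, 0.994, -0.0]
wrist_force: [-1.3, 0.2, 0.1]
finger_gap: 0.0002
[0.53806739 0.16760872 0.24714258] [-0.977  0.213  0.003] [-1.26562318  0.16795709  0.05533852]
3.25 [[330.66348875 178.70260635]]
```

View pics/s3.png

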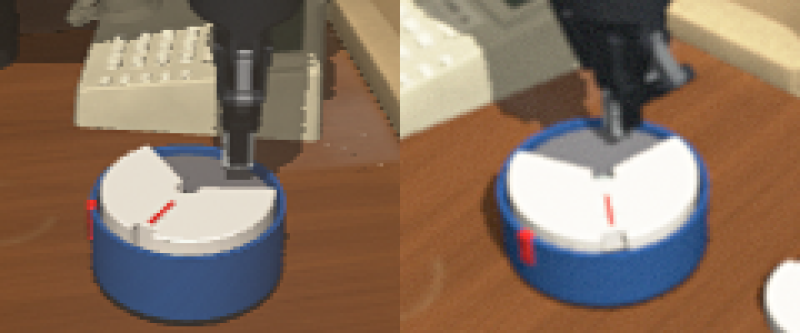

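```bash
python3 -m crank '[[0,0,6,0,0,0,0],[0,0,5,0,0,0,0],[0,0,0,0,0,0,0],[0,-4,0,0,0,0,0],[0,-4,0,0,0,0,0],[0,-3,0,0,0,0,0],[0,0,0,0,0,0,0],[0,0,0,0,0,0,0]]'; python3 - <<'E'
from workcell import *
from h import *
s=get_state();print(s["tcp_pos"],tool(s)[:,0].round(3),s["wrist_force"],s["clock"])
im=read_camera("side")[130:230,260:380];im2=read_camera("scene")[130:240,230:350]
cv2.imwrite("pics/s4.png",np.hstack([cv2.resize(im,(400,333),interpolation=3),cv2.resize(im2,(400,333),interpolation=3)]))
E
```

```text
clock: 4.35
tcp_pos: [0.5365, 0.157, 0.2378]
orientation: [0.0, 0.107, 0.994, 0.0]
wrist_force: [-0.1, -0.3, 0.4]
finger_gap: 0.0001
[0.5365189  0.15703127 0.23775559] [-0.977  0.213 -0.   ] [-0.11035566 -0.31000038  0.42660933] 4.35
```

View pics/s4.png

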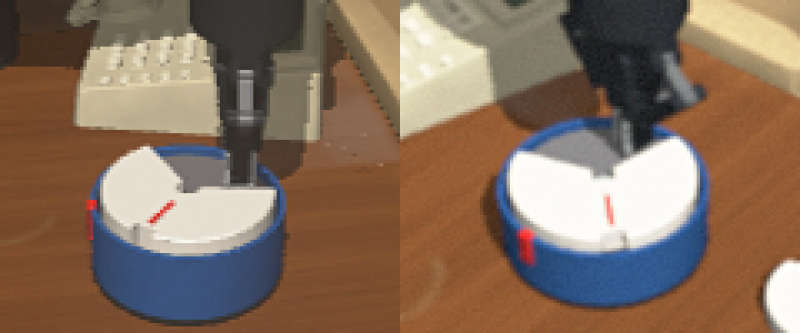

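```bash
python3 -m crank '[[0,0,2.5,0,0,0,0],[0,-2,0,0,0,0,0],[0,-2,0,0,0,0,0],[0,-1,0,0,0,0,0],[0,-1,0,0,0,0,0],[0,0,0,0,0,0,0],[0,0,0,0,0,0,0],[0,0,0,0,0,0,0]]'; python3 - <<'E'
from workcell import *
from h import *
s=get_state();p=s["tcp_pos"]-[.498,.151,0];R=tool(s);print(p,"h",p@R[:,1],"r",-p@R[:,0],s["wrist_force"]@R)
E
```

```text
clock: 5.45
tcp_pos: [0.5352, 0.1513, 0.2352]
orientation: [-0.0, 0.107, 0.994, 0.0]
wrist_force: [0.9, 1.5, -1.0]
finger_gap: -0.0001
[0.03719901 0.00029544 0.23520895] h 0.008230598694160452 r 0.03627583962953887 [-0.52465647  1.69281586  1.00408054]
```

```bash
python3 -m crank '[[-0.6,-3.2,0,0,0,5,0],[-0.6,-3.2,0,0,0,5,0],[-0.6,-3.2,0,0,0,5,0],[-0.6,-3.2,0,0,0,5,0],[-0.6,-3.2,0,0,0,5,0],[-0.6,-3.2,0,0,0,5,0],[-0.6,-3.2,0,0,0,5,0],[0,0,0,0,0,0,0]]'; python3 - <<'E'
from workcell import *
from h import *
s=get_state();p=s["tcp_pos"]-[.498,.151,0];R=tool(s);print(p,"h",p@R[:,1],"r",-p@R[:,0],s["wrist_force"]@R, np.degrees(np.arctan2(R[1,0],R[0,0])))
c=calibration("wrist");w=read_camera("wrist");cv2.imwrite("pics/w5.png",w)
im=read_camera("side")[130:230,260:380];im2=read_camera("scene")[130:240,230:350]
cv2.imwrite("pics/s5.png",np.hstack([cv2.resize(im,(400,333),interpolation=3),cv2.resize(im2,(400,333),interpolation=3)]))
E
```

```text
clock: 6.45
tcp_pos: [0.5289, 0.1296, 0.2353]
orientation: [0.0, 0.401, 0.916, 0.0]
wrist_force: [0.0, 0.9, -0.5]
finger_gap: -0.0002
[ 0.03093952 -0.02142954  0.23534623] h 0.008240421595006557 r 0.03685067948976647 [0.62451783 0.58802054 0.47029726] 132.76846864344992
```

View pics/s5.png

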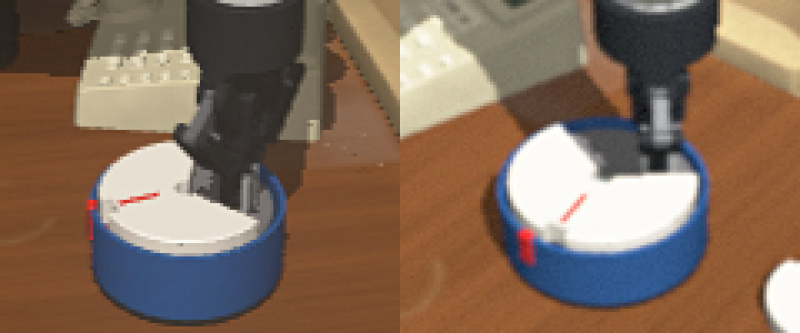

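View pics/w5.png

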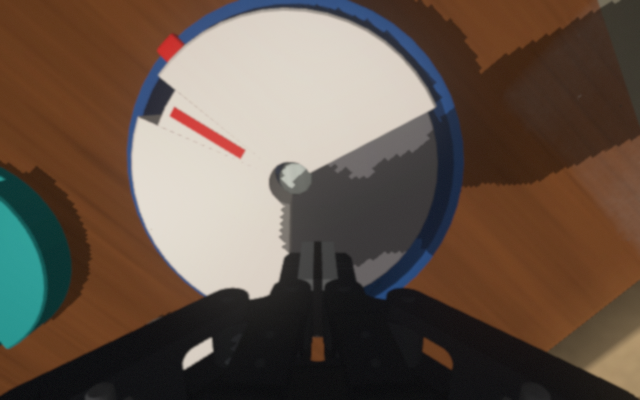

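```bash
cat > m2.py <<'E'
from m import *
def ang(im,c,ctr,zlid):
    h=cv2.cvtColor(im,cv2.COLOR_BGR2HSV)
    nc,l,st,cn=cv2.connectedComponentsWithStats(redmask(h))
    a=lambda v:np.degrees(np.arctan2(v[1],v[0])).round(2)
    for i in range(1,nc):
        if st[i,4]<20: continue
        uv=np.argwhere(l==i)[:,::-1]
        p6=ray(c,uv,.06)-ctr;p7=ray(c,uv,zlid)-ctr
        if np.hypot(*p6.mean(0))>.08: continue
        d=cv2.fitLine(p7.astype(np.float32),cv2.DIST_L2,0,.001,.001).ravel()
        n=np.array([-d[1],d[0]])
        print("red",st[i].tolist(),"rad",np.hypot(*p6.mean(0)).round(4),"ang z06",a(p6.mean(0)),"zlid",a(p7.mean(0)),"line",a(d[:2]),"line miss ctr mm",((p7.mean(0))@n*1e3).round(2))
E
python3 - <<'E'
from workcell import *
from m2 import *
c=calibration("wrist");im=cv2.imread("pics/w5.png")
ct=measure(im,c); print("spindle",ray(c,[[293,176]],.061))
for k in ([.498,.151],ct): ang(im,c,np.array(k),.07)
E
```

```text
ctr,r [0.4973 0.1509 0.0691] r fixed [0.4971 0.1499] med res 0.00013 43
red [156  34  27  27 410] rad 0.0692 ang z06 175.26 ang zlid 173.61 line 80.65
red [171 109  73  48 698] rad 0.0397 ang z06 -165.63 ang zlid -168.9 line 10.67
spindle [[0.49609122 0.15057387]]
red [156, 34, 27, 27, 410] rad 0.07 ang z06 176.22 zlid 174.64 line 80.65 line miss ctr mm 66.14
red [171, 109, 73, 48, 698] rad 0.0408 ang z06 -164.46 zlid -167.56 line 10.67 line miss ctr mm -1.19
red [156, 34, 27, 27, 410] rad 0.0692 ang z06 175.26 zlid 173.61 line 80.65 line miss ctr mm 65.43
red [171, 109, 73, 48, 698] rad 0.0397 ang z06 -165.63 zlid -168.9 line 10.67 line miss ctr mm -0.28
```

```bash
python3 -m crank '[[-0.5,-2.9,0,0,0,4.5,0],[-0.5,-2.9,0,0,0,4.5,0],[-0.5,-2.9,0,0,0,4.5,0],[0,0,0,0,0,0,0],[0,0,0,0,0,0,0],[0,0,0,0,0,0,0],[0,0,0,0,0,0,0],[0,0,0,0,0,0,0]]'; python3 - <<'E'
from workcell import *
from m2 import *
s=get_state();p=s["tcp_pos"]-[.4975,.1508,0];R=tool(s);print("h",p@R[:,1],"r",-p@R[:,0],s["wrist_force"]@R)
c=calibration("wrist");im=read_camera("wrist");cv2.imwrite("pics/w6.png",im)
ct=measure(im,c)
for k in ([.4975,.1508],ct): ang(im,c,np.array(k),.07)
E
```

```text
clock: 7.6
tcp_pos: [0.523, 0.1232, 0.2353]
orientation: [0.0, 0.506, 0.863, 0.0]
wrist_force: [0.6, -0.1, 0.6]
finger_gap: 0.0001
h 0.008858888128884869 r 0.0366321154256675 [-0.39893733  0.42689985 -0.62682888]
ctr,r [0.4974 0.1508 0.0692] r fixed [0.4971 0.1498] med res 0.00028 46
red [134  69  25  29 469] rad 0.0687 ang z06 175.3 ang zlid 173.42 line 83.72
red [171 109  73  48 699] rad 0.0399 ang z06 -179.84 ang zlid 176.87 line -2.95
red [134, 69, 25, 29, 469] rad 0.069 ang z06 176.11 zlid 174.29 line 83.72 line miss ctr mm 64.91
red [171, 109, 73, 48, 699] rad 0.0403 ang z06 -178.49 zlid 178.34 line -2.95 line miss ctr mm -0.85
red [134, 69, 25, 29, 469] rad 0.0687 ang z06 175.3 zlid 173.42 line 83.72 line miss ctr mm 64.61
red [171, 109, 73, 48, 699] rad 0.0399 ang z06 -179.84 zlid 176.87 line -2.95 line miss ctr mm 0.12
```

View pics/w6.png

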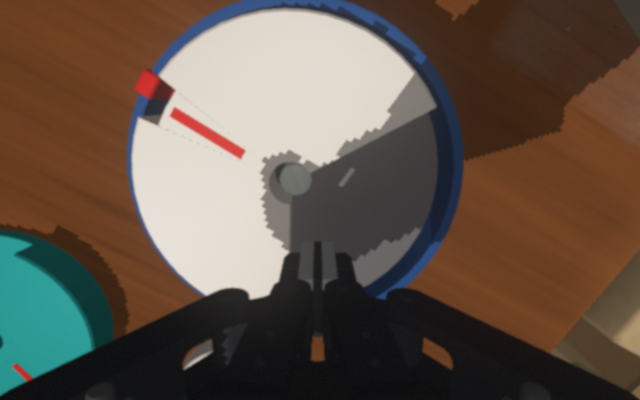

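```bash
python3 -m crank '[[-0.1,-0.9,0,0,0,1.3,0],[0,0,0,0,0,0,0],[0,0,0,0,0,0,0],[0,0,0,0,0,0,0],[0,0,0,0,0,0,0],[0,0,0,0,0,0,0],[0,0,0,0,0,0,0],[0,0,0,0,0,0,0]]'; python3 - <<'E'
from workcell import *
from m2 import *
s=get_state();p=s["tcp_pos"]-[.4975,.1508,0];R=tool(s);print("h",p@R[:,1],"r",-p@R[:,0],s["wrist_force"]@R)
c=calibration("wrist");im=read_camera("wrist");cv2.imwrite("pics/w7.png",im)
ct=measure(im,c)
for k in ([.4975,.1508],ct): ang(im,c,np.array(k),.07)
cv2.imwrite("pics/w7z.png",cv2.resize(im[50:200,110:310],None,fx=4,fy=4,interpolation=cv2.INTER_CUBIC))
E
```

```text
clock: 8.65
tcp_pos: [0.5222, 0.1226, 0.2353]
orientation: [0.0, 0.516, 0.857, 0.0]
wrist_force: [2.8, 1.5, 1.3]
finger_gap: -0.0001
h 0.008718248205902559 r 0.03646591707730334 [-0.04745975  3.19591065 -1.34841627]
ctr,r [0.4974 0.1508 0.0692] r fixed [0.4972 0.1498] med res 0.0003 48
red [133  73  25  29 466] rad 0.0687 ang z06 175.26 ang zlid 173.36 line 83.63
red [172 108  73  49 694] rad 0.04 ang z06 178.41 ang zlid 175.12 line -4.42
red [133, 73, 25, 29, 466] rad 0.069 ang z06 176.1 zlid 174.26 line 83.62 line miss ctr mm 64.84
red [172, 108, 73, 49, 694] rad 0.0403 ang z06 179.82 zlid 176.65 line -4.42 line miss ctr mm -0.71
red [133, 73, 25, 29, 466] rad 0.0687 ang z06 175.26 zlid 173.36 line 83.62 line miss ctr mm 64.6
red [172, 108, 73, 49, 694] rad 0.04 ang z06 178.41 zlid 175.12 line -4.42 line miss ctr mm 0.3
```

View pics/w7z.png

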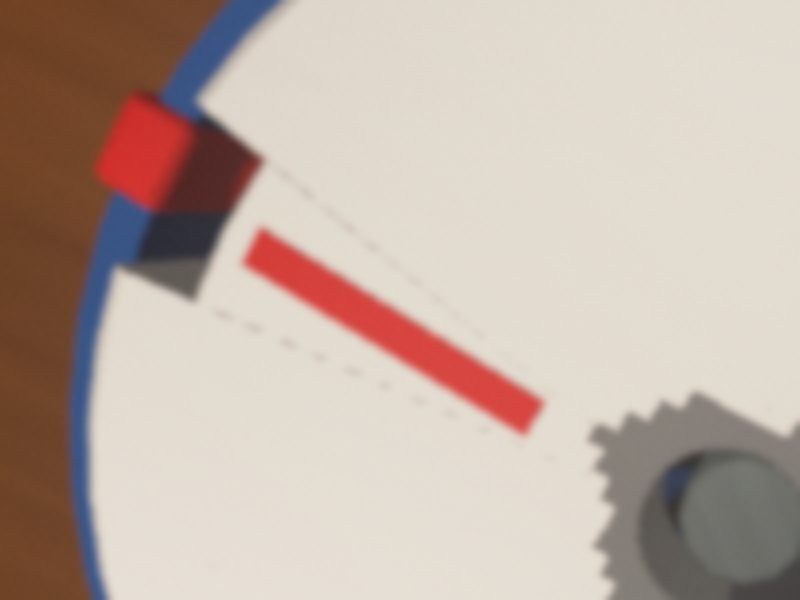

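```bash
python3 - <<'E'
from workcell import *
from m2 import *
c=calibration("wrist");z=lambda P:np.array(P)/4+[110,50]
ctr=np.array([.4975,.1508])
for nm,P,zz in [("strip o,o,i,i",[[140,92],[97,168],[195,122],[150,208]],.06),("notch o,o,i,i",[[200,98],[118,265],[262,158],[195,298]],.07),("line ends",[[252,245],[534,417]],.07),("spindle",[[740,518]],.061),("hole",[[735,525]],.07)]:
    q=ray(c,z(P),zz)-ctr;print(nm,(q*1e3).round(1).tolist(),np.hypot(*q.T).round(4),np.degrees(np.arctan2(q[:,1],q[:,0])).round(2)%360)
E
```

```text
strip o,o,i,i [[-70.7, 9.7], [-72.0, 1.1], [-65.0, 9.6], [-66.0, -0.1]] [0.0714 0.072  0.0657 0.066 ] [172.21 179.16 171.61 180.06]
notch o,o,i,i [[-61.3, 13.2], [-62.7, -4.2], [-54.4, 11.0], [-55.3, -3.6]] [0.0627 0.0628 0.0555 0.0554] [167.88 183.8  168.61 183.76]
line ends [[-52.4, 3.4], [-22.6, 1.1]] [0.0525 0.0226] [176.33 177.21]
spindle [[-0.3, -0.4]] [0.0005] [230.55]
hole [[-0.8, 0.7]] [0.0011] [139.06]
```

```bash
python3 -m crank '[[0,5,0,0,0,0,0],[0,0,-20,0,0,0,0],[0,0,-12,0,0,0,0],[25.5,-18.5,0,0,0,0,0],[25.5,-18.5,0,0,0,0,0],[0,0,10,0,0,0,0],[0,0,8,0,0,0,0],[0,0,0,0,0,0,0]]'; python3 - <<'E'
from workcell import *
from h import *
s=get_state();p=s["tcp_pos"]-[.4975,.1508,0];R=tool(s);print(p,s["wrist_force"])
im=read_camera("side")[130:230,260:380];im2=read_camera("scene")[130:240,230:350]
cv2.imwrite("pics/s8.png",np.hstack([cv2.resize(im,(400,333),interpolation=3),cv2.resize(im2,(400,333),interpolation=3)]))
E
```

```text
clock: 9.7
tcp_pos: [0.4703, 0.1524, 0.2483]
orientation: [-0.001, 0.516, 0.857, -0.0]
wrist_force: [-0.3, 1.0, 0.0]
finger_gap: 0.0004
[-0.02720763  0.0015663   0.24825756] [-0.28452617  1.00668039  0.01551166]
```

View pics/s8.png

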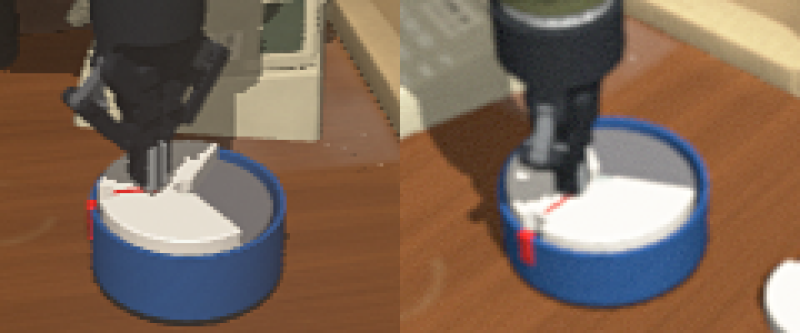

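```bash
python3 -m crank '[[0,0,2,0,0,0,0],[0,0,2,0,0,0,0],[0,0,2,0,0,0,0],[0,0,2,0,0,0,0],[0,0,0,0,0,0,0],[0,0,0,0,0,0,0],[0,0,0,0,0,0,0],[0,0,0,0,0,0,0]]'; python3 - <<'E'
from workcell import *
from h import *
s=get_state();print(s["tcp_pos"],s["wrist_force"])
im=read_camera("side")[130:230,260:380];im2=read_camera("scene")[130:240,230:350]
cv2.imwrite("pics/s9.png",np.hstack([cv2.resize(im,(400,333),interpolation=3),cv2.resize(im2,(400,333),interpolation=3)]))
E
```

```text
clock: 10.8
tcp_pos: [0.47, 0.1527, 0.2412]
orientation: [-0.0, 0.516, 0.857, 0.0]
wrist_force: [0.2, -0.3, 0.6]
finger_gap: 0.0002
[0.4699865  0.15272006 0.24117956] [ 0.24228667 -0.3277607   0.6124986 ]
```

View pics/s9.png

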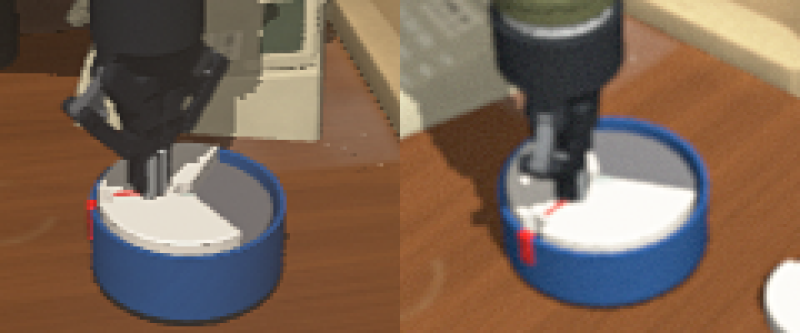

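```bash
python3 -m crank '[[0,0,1.5,0,0,0,0],[0,0,1.5,0,0,0,0],[0,0,1.5,0,0,0,0],[0,0,1.5,0,0,0,0],[0,0,1,0,0,0,0],[0,0,0,0,0,0,0],[0,0,0,0,0,0,0],[0,0,0,0,0,0,0]]'; python3 - <<'E'
from workcell import *
from h import *
s=get_state();print(s["tcp_pos"],s["wrist_force"])
im=read_camera("side")[130:230,260:380];im2=read_camera("scene")[130:240,230:350]
cv2.imwrite("pics/s10.png",np.hstack([cv2.resize(im,(400,333),interpolation=3),cv2.resize(im2,(400,333),interpolation=3)]))
E
```

```text
clock: 11.9
tcp_pos: [0.4701, 0.1527, 0.2341]
orientation: [0.0, 0.516, 0.857, 0.0]
wrist_force: [1.0, 0.4, 1.3]
finger_gap: -0.0
[0.4701267  0.15270071 0.23414761] [1.01027314 0.35515194 1.28954231]
```

View pics/s10.png

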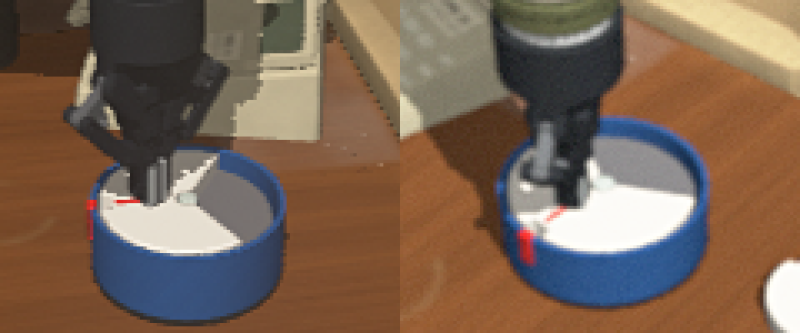

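The lid is sinking level and is only a millimetre or so short. I'll press on until the force shows it has bottomed out.

```bash
python3 -m crank '[[0,0,1,0,0,0,0],[0,0,0.5,0,0,0,0],[0,0,0.5,0,0,0,0],[0,0,0,0,0,0,0],[0,0,0,0,0,0,0],[0,0,0,0,0,0,0],[0,0,0,0,0,0,0],[0,0,0,0,0,0,0]]'
```

```text
clock: 13.0
tcp_pos: [0.47, 0.1527, 0.2334]
orientation: [0.0, 0.516, 0.857, 0.0]
wrist_force: [-2.5, -0.2, 13.1]
finger_gap: -0.0
```

```bash
python3 -m crank '[[0,0,0.5,0,0,0,0],[0,0,0,0,0,0,0],[0,0,0,0,0,0,0],[0,0,0,0,0,0,0],[0,0,0,0,0,0,0],[0,0,0,0,0,0,0],[0,0,0,0,0,0,0],[0,0,0,0,0,0,0]]';  python3 -m crank '[[0,0,-5,0,0,0,0],[0,0,-20,0,0,0,0],[0,0,-35,0,0,0,0],[-15,0,-35,0,0,0,0],[-25,0,-15,0,0,0,0],[0,0,0,0,0,0,0],[0,0,0,0,0,0,0],[0,0,0,0,0,0,0]]'; python3 - <<'E'
from workcell import *
from m2 import *
s=get_state();print(s["tcp_pos"],s["wrist_force"],s["clock"])
c=calibration("wrist");im=read_camera("wrist");cv2.imwrite("pics/w11.png",im)
measure(im,c,.06)
ang(im,c,np.array([.4975,.1508]),.06)
im=read_camera("side")[130:230,260:380];im2=read_camera("scene")[130:240,230:350]
cv2.imwrite("pics/s11.png",np.hstack([cv2.resize(im,(400,333),interpolation=3),cv2.resize(im2,(400,333),interpolation=3)]))
E
```

```text
clock: 14.0
tcp_pos: [0.4699, 0.1527, 0.2334]
orientation: [0.0, 0.515, 0.857, 0.0]
wrist_force: [-4.5, -1.1, 15.9]
finger_gap: -0.0001
clock: 15.0
tcp_pos: [0.488, 0.1178, 0.3405]
orientation: [-0.001, 0.515, 0.857, -0.001]
wrist_force: [0.6, -0.0, -0.6]
finger_gap: 0.0003
[0.48796054 0.1177821  0.34054464] [ 0.55918634 -0.0184086  -0.60271182] 15.0
ctr,r [0.498  0.1506 0.0686] r fixed [0.4963 0.1502] med res 0.00027 34
red [261 104  16  18 177] rad 0.0676 ang z06 175.35 ang zlid 175.35 line 84.8
red [275 112  14  11  98] rad 0.0585 ang z06 173.23 ang zlid 173.23 line 38.37
red [289 126  36  24 144] rad 0.0365 ang z06 175.48 ang zlid 175.48 line -4.28
red [261, 104, 16, 18, 177] rad 0.0688 ang z06 175.9 zlid 175.9 line 84.8 line miss ctr mm 68.79
red [275, 112, 14, 11, 98] rad 0.0596 ang z06 173.91 zlid 173.91 line 38.37 line miss ctr mm 41.77
red [289, 126, 36, 24, 144] rad 0.0377 ang z06 176.49 zlid 176.49 line -4.28 line miss ctr mm -0.51
```

View pics/s11.png

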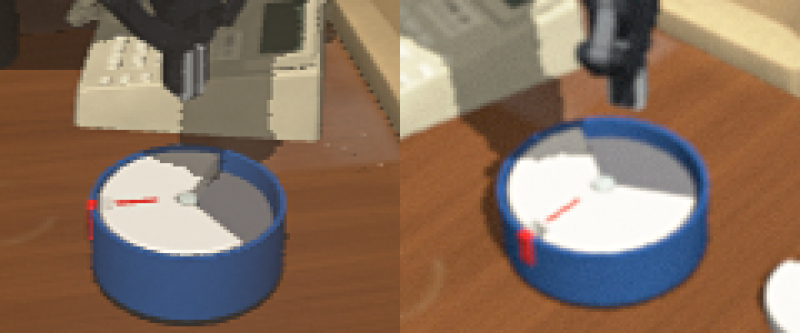

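View pics/w11.png

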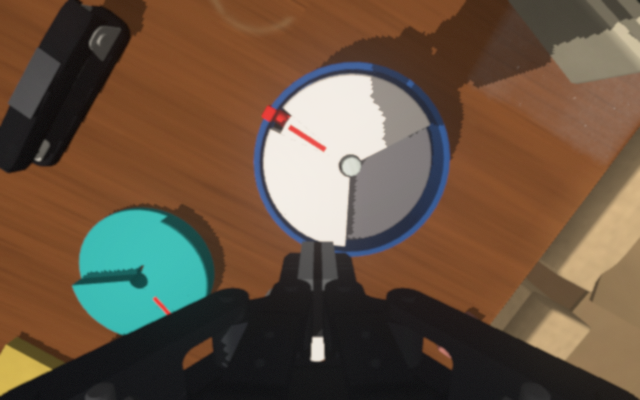

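The notch sits over the key and the lid looks flush. To rule out a slight tilt, I'll press lightly at a second point and see whether it stops at the same height.

```bash
python3 -m crank '[[-1,11,0,0,0,0,0],[0,0,40,0,0,0,0],[0,0,40,0,0,0,0],[0,0,20,0,0,0,0],[0,0,4,0,0,0,0],[0,0,0,0,0,0,0],[0,0,0,0,0,0,0],[0,0,0,0,0,0,0]]';  python3 -m crank '[[0,0,1,0,0,0,0],[0,0,1,0,0,0,0],[0,0,0.5,0,0,0,0],[0,0,0.5,0,0,0,0],[0,0,0,0,0,0,0],[0,0,0,0,0,0,0],[0,0,0,0,0,0,0],[0,0,0,0,0,0,0]]'
```

```text
clock: 16.15
tcp_pos: [0.4994, 0.1217, 0.2387]
orientation: [0.001, 0.516, 0.857, 0.001]
wrist_force: [-0.2, 1.4, 0.4]
finger_gap: -0.0
clock: 17.15
tcp_pos: [0.4989, 0.1216, 0.2347]
orientation: [-0.0, 0.516, 0.857, 0.0]
wrist_force: [0.8, -0.6, 0.0]
finger_gap: 0.0002
```

```bash
python3 -m crank '[[0,0,0.5,0,0,0,0],[0,0,0.5,0,0,0,0],[0,0,0.5,0,0,0,0],[0,0,0.5,0,0,0,0],[0,0,0,0,0,0,0],[0,0,0,0,0,0,0],[0,0,0,0,0,0,0],[0,0,0,0,0,0,0]]'
```

```text
clock: 18.15
tcp_pos: [0.4989, 0.1217, 0.2334]
orientation: [0.0, 0.516, 0.857, 0.0]
wrist_force: [-2.6, -0.1, 6.8]
finger_gap: -0.0002
```

The stop is at the same height (0.2334), so the lid is level and home. I'll retract, take a last look and hand in.

```bash
python3 -m crank '[[0,0,-5,0,0,0,0],[0,0,-20,0,0,0,0],[0,0,-35,0,0,0,0],[0,0,-35,0,0,0,0],[0,0,-15,0,0,0,0],[0,0,0,0,0,0,0],[0,0,0,0,0,0,0],[0,0,0,0,0,0,0]]'; python3 - <<'E'
from workcell import *
from m2 import *
s=get_state();print(s["tcp_pos"],s["wrist_force"],s["clock"])
a=read_camera("side");cv2.imwrite("pics/s12.png",a)
E
```

```text
clock: 19.15
tcp_pos: [0.4985, 0.1216, 0.3412]
orientation: [-0.001, 0.516, 0.857, -0.001]
wrist_force: [0.3, -0.2, -0.5]
finger_gap: -0.0001
[0.49845793 0.12158195 0.34120284] [ 0.32479873 -0.23500947 -0.54400715] 19.15
```

View pics/s12.png

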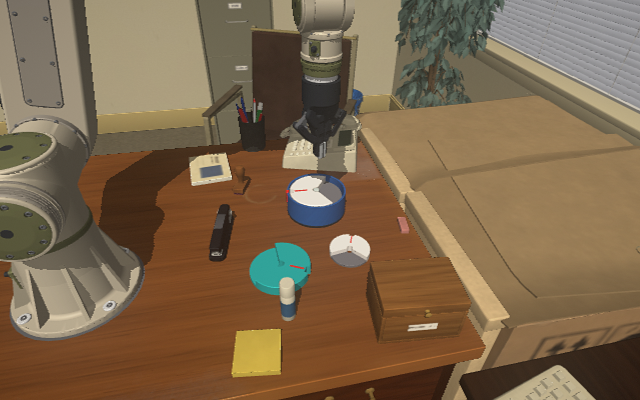

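The side view shows the lid flush in the tub at (316,198), the red line pointing at the key strip, the arm clear, and everything else in place.

```bash
python3 -c "from workcell import *; print(hand_in())"
```

```text
the job is handed in; nothing more can be done
None
```

The white lid is home in the blue tub, flush with the rim and with its notch over the red key, and I handed the job in at about 19 s of the 48 s.

**What I did:** With the shut fingertips I pushed the bay's end face, turning the lid about 52° clockwise (seen from above) without lifting it. Then I pressed down 28 mm from the spindle until it bottomed out at about 13–16 N, and retracted.

**Last checks:**
- **Alignment:** the lid's line reads about 175.5–176.5° and the key strip about 175.4–175.9°, depending on which estimate of the tub's centre I used. Either way that is within 1°.
- **Seating:** a second light press, about a quarter turn round the lid, stopped at the same tool height (0.2334 m, 7 N), so the lid is level. That puts the fingertips at 60.4 mm against the nominal 60 mm, a difference within the 2 mm calibration.
- **Surroundings:** after the last retraction the arm was touching nothing, and in the side camera view everything else looked to be where it started.

No check failed. The only disagreement was about 1–2 mm between different estimates of the tub's centre.

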